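# Lock the medicine box on the kitchen worktop

## Task

Lock the medicine box on the worktop: push the upright peg of the round slotted disc on its lid until the gaps in the disc's ring line up with the bar (either way round will do), then push the bar by its upright plate through the disc until it is fully home under the keeper at the box's edge. Only push, gently and with the fingertips: do not pinch anything or lift the lid, leave the mug, the jar and the tray where they stand, and finish clear of everything.

Things in the scene. Friction and masses are not known exactly. Their poses are not given: they have to be found in the camera images.
- med_box: White metal box, 260 (x) x 150 (y) mm, screwed to the worktop, any yaw; upper face of its lid 90 mm above the worktop. Origin: centre of its underside, z up. The bar slides toward the box's -x on the line y = 0. Disc axis at x = -70 mm, y = 0; lid hinge at x = 125 mm. Two low rails (top 106 mm above the worktop) flank the bar from x = -20 to 105 mm, within y = +-13.5 mm.
- disc (a joint): Angle of the slotted disc about its vertical axis (rad), counter-clockwise from above positive. At 0 and at 3.14 its gaps lie on the bar's line and the bar can pass; more than about 0.1 rad off, the ring blocks or rubs the bar. Travel -0.5 to 3.64, no detent or stop at the aligned angles, stays where left; starts between 0.75 and 2.39. Turning takes about 1.5 N at the peg.
- disc_centre (a point): Point on the axis of the steel disc (72 mm diameter, flat on the lid), level with the top of its ring wall, 110 mm above the worktop. The ring wall has outer radius 32, inner radius 24 mm and two opposite gaps about 17 mm wide.
- peg_top (a point): Centre of the top of the upright steel peg on the disc: 12 mm diameter, 28 mm from the disc's axis, from 110 to 145 mm above the worktop, a quarter turn from both gaps. At disc angle 0 it lies from the axis toward the box's +y, at 1.57 toward the box's -x (the keeper), at 3.14 toward -y.
- bar (a joint): Travel of the locking bar (m): 0 withdrawn (the start), 0.100 fully home at its stop, moving toward the box's -x. Steel bar 12 x 12 mm, rounded nose, centre line 102 mm above the worktop. It reaches the ring at about 0.008 and goes through both gaps into the keeper. Pushing takes about 2 N; it stays where left.
- bar_nose (a point): Tip of the bar's rounded nose, on its centre line.
- plate_top (a point): Centre of the top edge of the upright thumb plate at the bar's rear end: 10 mm thick along the bar, 26 mm wide, from 108 to 145 mm above the worktop. The bar is pushed by the plate's face that looks to the box's +x. The plate starts at x = 80 mm in the box's frame and ends at x = -20 mm.
- keeper (a point): Middle of the opening (20 mm wide) of the keeper, a fixed steel bridge on the box's edge, on the bar's line, 102 mm above the worktop. Bridge: x = -135 to -111, y = -18 to 18 mm in the box's frame, top 116 mm above the worktop.
- lid (a joint): Opening angle of the lid that carries disc and bar (rad): 0 shut, grows as the lid is lifted. Held down only by its weight (about 0.9 kg with disc and bar); it is to stay shut.
- mug: White mug, 78 mm across, 90 mm tall, handle toward its +y. Bystander. Origin: centre of its underside.
- pill_jar: Amber jar with white cap, 48 mm across, 75 mm tall. Bystander. Origin: centre of its underside.
- tray: Small white open tray 100 x 60 x 25 mm. Bystander. Origin: centre of its underside.

How it is judged:
By the outcome, as a careful person would: the job done as asked, in the order asked, and still so for the second after the job is handed in, with the robot touching nothing.
It also fails if it takes over 48 s, if anything falls off the work surface, if the arm or the gripper's body presses on something with over 40 N, if the wrist force passes 120 N, or if a joint passes its speed limit or range.

## Robot

A 7-joint arm with a two-finger parallel gripper is mounted at the origin on the work surface. World frame = base frame: x ahead of the robot, y to its left, z up, the work surface at z = 0. Lengths are in m, angles in degrees, forces in N, time in s.
With the tool pointing down it reaches from about 0.4 to 0.85 m from the base axis. Payload 4.4 kg.
Tool frame: the origin (TCP) lies at the very end of the fingers, on their centre line; the grasp point (between the pads) lies 19 mm behind it; z points along the fingers, x is the direction in which the jaws open and shut, and the axes are right-handed (so a half turn about z gives the same grasp; the last joint's range is limited). The gripper opens to 94 mm and grips with 3 to 60 N. Pads are 16 mm wide; open, the fingers measure 119 mm over their backs; the gripper's body (75 mm by 177 mm) begins 78 mm behind the grasp point.
Start: joints at [67.792, 36.005, 2.206, 86.941, -1.547, 57.084, -1.146], TCP at [0.206, -0.617, 0.205] pointing down, gripper open.
Joint ranges: [-175.42, 175.42], [-21.48, 121.26], [-71.46, 75.88], [10.55, 141.38], [-63.04, 243.04], [13.31, 113.54], [-168.57, 168.57]. Speed limits (degrees/s): [147.25, 147.25, 180, 180, 180, 180, 180].

## Interface

Orientations are given as [roll, pitch, yaw] about the fixed x, y, z axes, in that order (R = Rz(yaw) Ry(pitch) Rx(roll)).
In Python, from rig import ctrl, vision, workorder gives the robot as it stands.
- The arm moves only by the tool play_rows, never from a script. Its argument "commands" is a list of rows, each a list of 2 entries, a list of its own where there are three numbers: the shift along the tool's x, y, z in cm, then the turn, a rotation vector about the tool's x, y, z in rad. A call has 1 to 8 rows; each row is the pose to reach, as a shift and turn from the pose measured when the call began, along the tool's axes at that moment; what a row does not reach only later rows make up. A row lasts 1/12 s, in which the tool goes at most 41.7 mm and 7.16 degrees, less where a joint would pass 70% of its speed; a pose out of reach is approached as far as the arm can. A call with a gripper value outside its range is refused whole. "gripper" is the opening, from -1 (shut) to 1 (fully open), set as the call begins (left out, the last holds). The fingers move at their own pace and stop on an object; the grip force is fixed at half the most. Time passes only in rows, so rows that repeat a pose let the fingers close. It gives the time, the measured TCP pose, the force and the opening at its end, in the units of the state.
- ctrl.read_state(): the state, without advancing time (a new reading comes with each control period).
- vision.snapshot(name): name is "side" or "top" or "wrist"; returns a dict with "image" (400x640x3 uint8, blue, green, red), "depth" (400x640 float32, m along the optical axis (not along the pixel's ray), 0 where there is no reading), "mtx" (3x3 intrinsics, pixels), "R" (3x3) and "t" (3): a world point X has camera coordinates R X + t. Camera axes: x right, y down, z forward; pixel columns grow to the right and rows downward; lengths in m; the calibration is good to about 2 mm. A picture is of the moment at which its call begins.
- workorder.job_done(): hands the job in, once; it reports no verdict.
The state is a dict: "t": time; "joint_pos": joint angles; "qvel": joint speeds; "joint_torque": joint torques, N m; "tool_pos": TCP position; "tcp_rot": TCP orientation; "contact_force": force on the tool from outside, world axes, zero at the start; "torque": the same for the moment, N m; "gripper_width": opening from 0.0 (shut) to 1.0 (fully open).
Only numpy, scipy, OpenCV 4.12 (cv2) and the standard library are available. Lean on these libraries where they do the work, as an engineer would, in place of code of your own. Each camera call takes 0.05 s, during which the arm holds its last target.

## Working session

There is one attempt and no reset: what is moved stays moved. The work goes in short steps, Python scripts to look and compute and a tool call to move; the robot and the scene stay as the last step left them, time stands still between calls to the robot, and variables do not carry over. Pictures are saved under pics/ and viewed, and the job is handed in when it is done.

Besides the shell and the picture viewer there is one more tool, called after "Call:" in YAML: its name, and indented under it one key for each argument. play_rows: Moves the arm, as the interface text tells. Its arguments: {"type":"object","properties":{"commands":{"type":"array","items":{"type":"array"}},"gripper":{"type":"number"}},"required":["commands"]}

```bash
mkdir -p pics; ls; python3 - <<'E'
from rig import ctrl,vision,workorder
import cv2,numpy as np
s=ctrl.read_state();print({k:np.round(v,3).tolist() for k,v in s.items()})
for n in ["top","side"]:
    d=vision.snapshot(n);cv2.imwrite(f"pics/{n}0.png",d["image"]);np.savez(f"{n}0.npz",**d)
E
```

```text
pics
{'t': 0.0, 'joint_pos': [67.795, 36.058, 2.202, 86.995, -1.548, 57.082, -1.147], 'qvel': [-0.108, 0.04, -0.121, 0.052, -0.111, 0.001, -0.058], 'joint_torque': [-0.001, -54.974, 1.143, -18.664, -0.052, 0.024, 0.0], 'tool_pos': [0.205, -0.616, 0.205], 'tcp_rot': [179.999, 0.106, -71.566], 'contact_force': [-0.2, -0.844, -0.014], 'torque': [-0.005, -0.015, -0.002], 'gripper_width': 1.001}
```

View pics/top0.png

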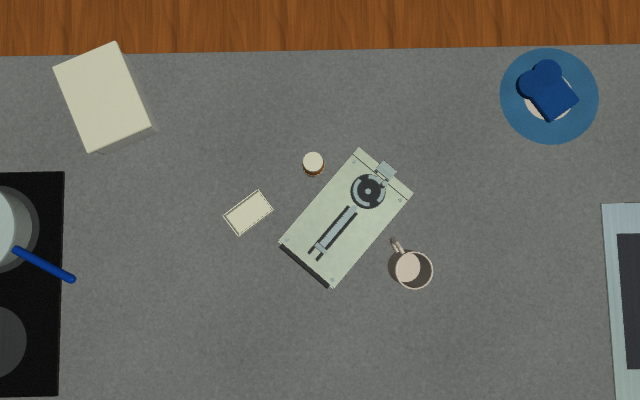

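View pics/side0.png

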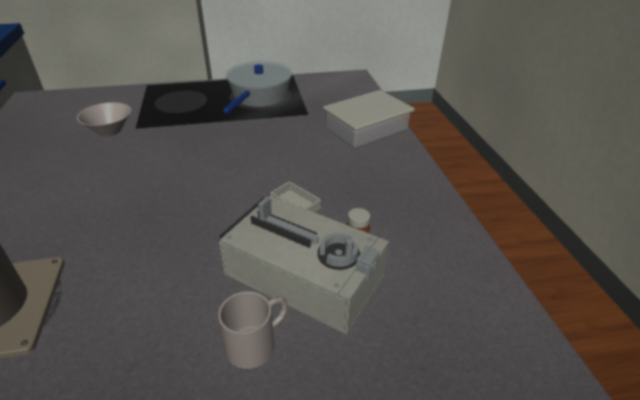

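Top view: the box's keeper end is at about (386,170), the disc at (368,191) and the plate near (322,247). The mug is at (413,270), the jar at (313,163) and the tray at (248,212). Next I'll enlarge the crops.

```bash
python3 - <<'E'
import cv2,numpy as np
d=np.load("top0.npz")
c=d["image"][140:300,265:425];cv2.imwrite("pics/topc.png",cv2.resize(c,(800,800),interpolation=cv2.INTER_CUBIC)[:600])
c=d["image"][145:220,330:430];cv2.imwrite("pics/topd.png",cv2.resize(c,(800,600),interpolation=cv2.INTER_CUBIC))
s=np.load("side0.npz")
c=s["image"][180:330,210:410];cv2.imwrite("pics/sidec.png",cv2.resize(c,(800,600),interpolation=cv2.INTER_CUBIC))
for x in (d,s): print(np.round(x["mtx"],1).tolist(),np.round(x["R"],3).tolist(),np.round(x["t"],3), -x["R"].T@x["t"])
E
```

```text
[[379.2, 0.0, 321.4], [0.0, 379.2, 203.6], [0.0, 0.0, 1.0]] [[-0.021, -1.0, 0.003], [-0.997, 0.021, -0.074], [0.074, -0.004, -0.997]] [0.04  0.58  0.828] [0.5173777  0.03194281 0.8685158 ]
[[439.7, 0.0, 319.2], [0.0, 439.7, 204.1], [0.0, 0.0, 1.0]] [[0.98, -0.197, 0.013], [-0.112, -0.61, -0.784], [0.162, 0.767, -0.621]] [-0.571  0.182  0.752] [ 0.45823581 -0.57791987  0.6164682 ]
```

View pics/topc.png

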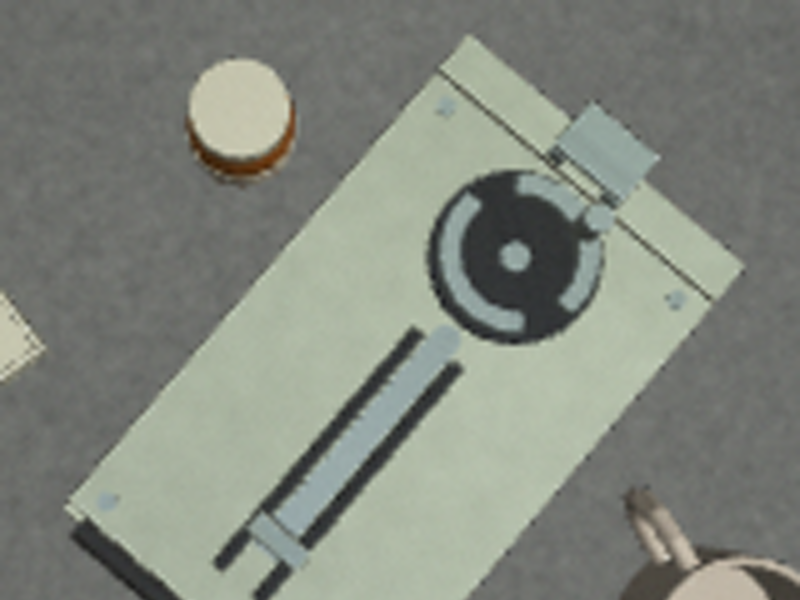

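View pics/topd.png

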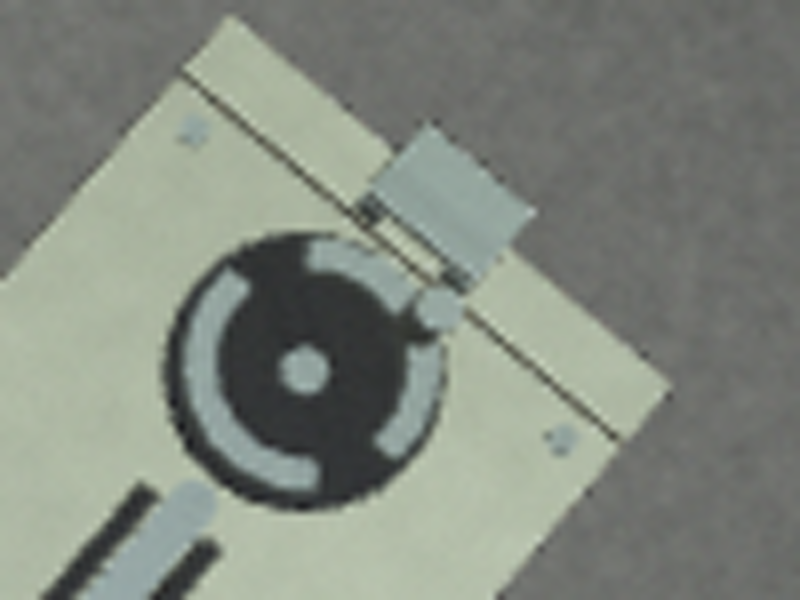

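View pics/sidec.png

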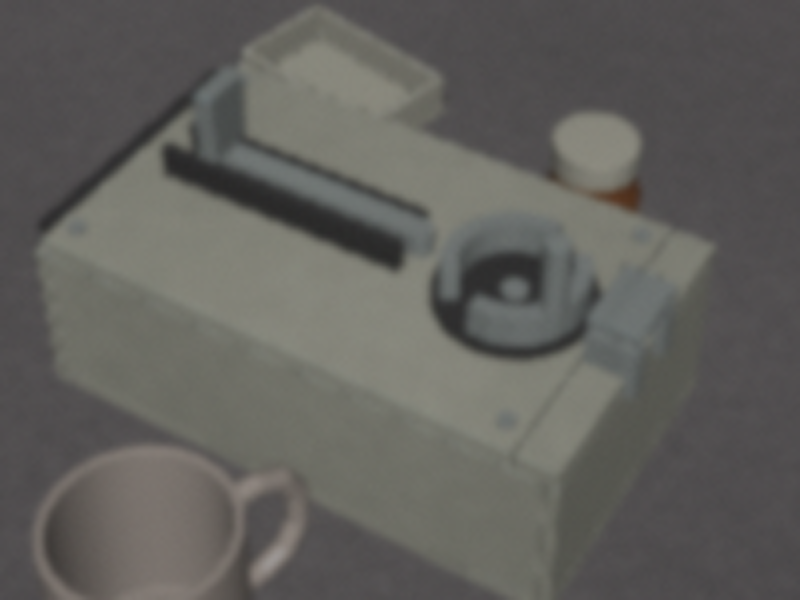

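The enlarged crops give these positions:
- **`topd`:** disc centre (305,370), peg top (437,308), bar nose about (198,500), keeper top between (430,122) and (535,213), lid-edge corners (230,15) and (670,388).
- **`topc`:** plate top from (255,520) to (303,560), hinge-side corner (70,505).

```bash
cat > h.py <<'E'
import numpy as np
def ray(d,u,v,z):
    R,t,K=d["R"],d["t"],d["mtx"];C=-R.T@t
    r=R.T@np.linalg.inv(K)@np.array([u,v,1.]);return C+r*(z-C[2])/r[2]
def proj(d,X):
    p=d["mtx"]@(d["R"]@np.asarray(X)+d["t"]);return p[:2]/p[2]
E
python3 - <<'E'
import numpy as np,cv2
from h import *
d=np.load("top0.npz")
f8=lambda x,y:((x+.5)/8-.5+330,(y+.5)/8-.5+145)
f5=lambda x,y:((x+.5)/5-.5+265,(y+.5)/5-.5+140)
P={}
P['disc']=ray(d,*f8(305,370),.094);P['hub']=P['disc']
P['peg']=ray(d,*f8(437,308),.145)
P['nose']=ray(d,*f8(205,493),.102)
P['cA']=ray(d,*f8(230,15),.09);P['cB']=ray(d,*f8(670,388),.09)
P['cC']=ray(d,*f5(70,505),.09)
P['pl1']=ray(d,*f5(258,520),.145);P['pl2']=ray(d,*f5(300,562),.145)
P['keep']=sum(ray(d,*f8(*q),.116) for q in [(430,122),(535,213),(470,290),(372,190)])/4
for k,v in P.items():print(k,np.round(v,4))
print('short',np.linalg.norm(P['cA']-P['cB']),'long',np.linalg.norm(P['cA']-P['cC']))
pl=(P['pl1']+P['pl2'])/2
for a,b in [('keep','disc')]:
    w=P[a]-P[b];print(np.degrees(np.arctan2(w[1],w[0])),np.linalg.norm(w[:2]))
w=P['disc']-pl;print('plate->disc',pl,np.degrees(np.arctan2(w[1],w[0])),np.linalg.norm(w[:2]))
w=P['cA']-P['cC'];print('edge',np.degrees(np.arctan2(w[1],w[0])))
w=P['cA']-P['cB'];print('short edge-90',np.degrees(np.arctan2(w[1],w[0])))
m=(P['cA']+P['cB'])/2;print('mid keeper edge',m)
w=P['peg']-P['disc'];print('peg',np.degrees(np.arctan2(w[1],w[0])),np.linalg.norm(w[:2]))
# depth-based checks
for n,q in [('disc',f8(305,340)),('lid',f5(250,350)),('plate',f5(279,541)),('peg',f8(437,308))]:
    u,v=map(round,q);z=d["depth"][v,u];X=d["R"].T@(np.linalg.inv(d["mtx"])@np.array([u,v,1.])*z-d["t"]);print(n,np.round(X,4))
E
```

```text
disc [ 0.5993 -0.0671  0.094 ]
hub [ 0.5993 -0.0671  0.094 ]
peg [ 0.6082 -0.0928  0.145 ]
nose [ 0.5677 -0.0398  0.102 ]
cA [ 0.693  -0.0509  0.09  ]
cB [ 0.5931 -0.1617  0.09  ]
cC [0.5013 0.1175 0.09  ]
pl1 [0.4952 0.0402 0.145 ]
pl2 [0.4791 0.0246 0.145 ]
keep [ 0.6381 -0.1023  0.116 ]
short 0.1491644438011163 long 0.2551558313517067
-42.233948870039605 0.052378118505467315
plate->disc [0.48714098 0.03238807 0.145     ] -41.583423150704334 0.1499174675856246
edge -41.29543041248021
short edge-90 47.95970506700234
mid keeper edge [ 0.64302297 -0.10628798  0.09      ]
peg -70.82835689141609 0.027147559381724175
disc [ 0.6074 -0.0682  0.0921]
lid [0.5623 0.0419 0.0907]
plate [0.4868 0.0331 0.1467]
peg [ 0.6083 -0.0924  0.145 ]
```

The measurements agree with each other. Box yaw is about 138° and the bar's direction in the world is about -42°. The peg sits at -71° from the disc axis, so the disc angle is about 1.07 rad and needs about 61° clockwise to reach 0. The tool's yaw already matches the peg's radial direction. I'll close the jaws and travel over.

Call:
play_rows:
  commands:
    - [[-1.0,-1.5,0],[0,0,0]]
    - [[-2.5,-3.9,0],[0,0,0]]
    - [[-4.1,-6.4,0],[0,0,0]]
    - [[-5.7,-8.8,0],[0,0,0]]
    - [[-7.3,-11.3,0],[0,0,0]]
    - [[-8.9,-13.8,0],[0,0,0]]
    - [[-10.5,-16.3,0],[0,0,0]]
    - [[-12.1,-18.8,0],[0,0,0]]
  gripper: -1

```text
t: 0.77
tool_pos: [0.346, -0.4404, 0.2046]
tcp_rot: [180.0, 0.1, -71.6]
contact_force: [1.2, -0.3, -0.4]
gripper_width: 0.468
```

Call:
play_rows:
  commands:
    - [[-1.6,-2.4,0],[0,0,0]]
    - [[-3.2,-4.9,0],[0,0,0]]
    - [[-4.8,-7.4,0],[0,0,0]]
    - [[-6.4,-9.9,0],[0,0,0]]
    - [[-8.0,-12.4,0],[0,0,0]]
    - [[-9.6,-14.9,0],[0,0,0]]
    - [[-11.2,-17.4,0],[0,0,0]]
    - [[-12.8,-19.9,0],[0,0,0]]

```text
t: 1.43
tool_pos: [0.4948, -0.2547, 0.2046]
tcp_rot: [180.0, 0.2, -71.6]
contact_force: [-0.5, 0.1, -0.3]
gripper_width: 0.005
```

Call:
play_rows:
  commands:
    - [[-1.6,-2.5,0],[0,0,0]]
    - [[-3.2,-5.0,0],[0,0,0]]
    - [[-4.8,-7.5,0],[0,0,0]]
    - [[-6.4,-10.0,0],[0,0,0]]
    - [[-8.0,-12.5,0],[0,0,0]]
    - [[-9.6,-15.0,0],[0,0,0]]
    - [[-11.0,-17.2,0],[0,0,0]]
    - [[-11.9,-18.5,0],[0,0,0]]

```text
t: 2.1
tool_pos: [0.6341, -0.0795, 0.2041]
tcp_rot: [180.0, 0.3, -71.4]
contact_force: [-0.3, 0.0, -0.7]
gripper_width: 0.01
```

```bash
python3 - <<'E'
from rig import ctrl,vision
import cv2,numpy as np
s=ctrl.read_state();print(s['tool_pos'],s['tcp_rot'],s['contact_force'])
d=vision.snapshot("wrist");cv2.imwrite("pics/w1.png",d["image"]);np.savez("w1.npz",**d)
E
```

```text
[ 0.63414739 -0.07953197  0.20412504] [179.98968789   0.26160015 -71.37273754] [-0.29852396  0.03165984 -0.7007146 ]
```

View pics/w1.png

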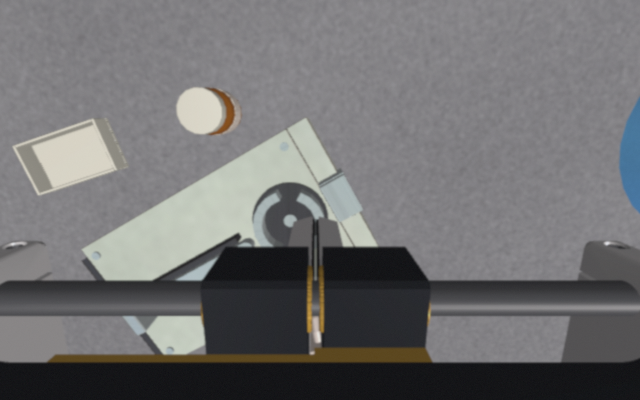

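The wrist view shows the disc at (290,220) just below the closed fingertips, with the jar and tray well away. Descending beside the peg.

Call:
play_rows:
  commands:
    - [[0.2,0,0.5],[0,0,0]]
    - [[0.4,0,1.6],[0,0,0]]
    - [[0.4,0,2.8],[0,0,0]]
    - [[0.4,0,4.0],[0,0,0]]
    - [[0.4,0,5.2],[0,0,0]]
    - [[0.4,0,6.4],[0,0,0]]
    - [[0.4,0,7.4],[0,0,0]]
    - [[0.4,0,7.9],[0,0,0]]

```text
t: 2.82
tool_pos: [0.6355, -0.0805, 0.123]
tcp_rot: [179.9, 0.4, -71.2]
contact_force: [-0.2, 0.8, -0.1]
gripper_width: 0.002
```

```bash
python3 - <<'E'
from rig import ctrl,vision
import cv2,numpy as np
s=ctrl.read_state();print(s['tool_pos'],s['tcp_rot'],s['contact_force'])
d=vision.snapshot("side");np.savez("s1.npz",**d)
cv2.imwrite("pics/s1.png",cv2.resize(d["image"][180:330,250:450],(800,600),interpolation=cv2.INTER_CUBIC))
E
```

```text
[ 0.63547168 -0.08052436  0.12296508] [179.94775256   0.39251796 -71.24033714] [-0.19248099  0.8424818  -0.08807795]
```

View pics/s1.png

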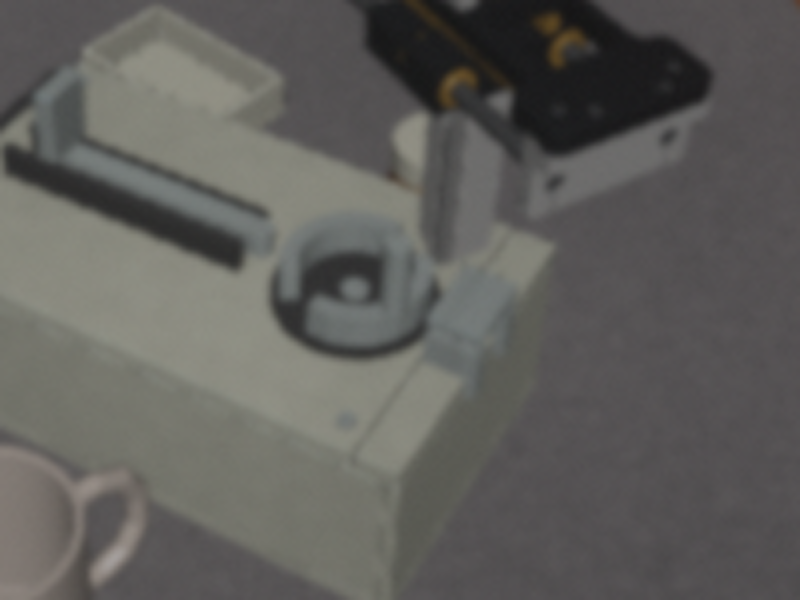

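```bash
cat > arc.py <<'E'
import sys,numpy as np
from rig import ctrl
from scipy.spatial.transform import Rotation as Ro
D=np.array([.5993,-.0671])
def rows(ths,h,r=27.,z=.123):
    s=ctrl.read_state();R=Ro.from_euler('xyz',s['tcp_rot'],degrees=True);p=np.array(s['tool_pos'])
    for th,hh in zip(ths,h):
        a=np.radians(th);c=D+(r*np.array([np.cos(a),np.sin(a)])+hh*np.array([-np.sin(a),np.cos(a)]))/1000
        q=R.inv().apply(np.r_[c,z]-p)*100
        rv=(R.inv()*Ro.from_euler('xyz',[180,0,th],degrees=True)).as_rotvec()
        print([np.round(q,2).tolist(),np.round(rv,3).tolist()],end=', ')
    print()
E
python3 -c "
from arc import *
rows([-71]*3+[-73,-77,-81,-85,-89],[25,20,15.5,14,14,14,14,14])"
```

```text
[[0.28, 0.47, -0.03], [0.001, 0.007, -0.004]], [[0.28, 0.97, -0.03], [0.001, 0.007, -0.004]], [[0.28, 1.42, -0.03], [0.001, 0.007, -0.004]], [[0.33, 1.67, -0.03], [0.002, 0.007, 0.031]], [[0.41, 1.86, -0.03], [0.002, 0.007, 0.101]], [[0.49, 2.06, -0.03], [0.002, 0.007, 0.171]], [[0.54, 2.27, -0.03], [0.002, 0.007, 0.24]], [[0.59, 2.47, -0.03], [0.003, 0.007, 0.31]],
```

Call:
play_rows:
  commands:
    - [[0.3,0.4,0],[0,0,0]]
    - [[0.3,0.8,0],[0,0,0]]
    - [[0.3,1.15,0],[0,0,0]]
    - [[0.3,1.42,0],[0,0,0]]
    - [[0.33,1.65,0],[0,0,0.03]]
    - [[0.38,1.8,0],[0,0,0.07]]
    - [[0.43,1.95,0],[0,0,0.12]]
    - [[0.49,2.06,0],[0,0,0.17]]

```text
t: 3.53
tool_pos: [0.6184, -0.0918, 0.1235]
tcp_rot: [-180.0, 0.4, -81.2]
contact_force: [1.4, -0.1, -0.8]
gripper_width: 0.005
```

```bash
python3 - <<'E'
from arc import *
from rig import vision
import cv2
s=ctrl.read_state();print(s['tool_pos'],s['tcp_rot'],s['contact_force'])
rows([-83,-86,-89,-92,-95,-98,-101,-104],[14]*8)
d=vision.snapshot("side");np.savez("s2.npz",**d)
cv2.imwrite("pics/s2.png",cv2.resize(d["image"][180:330,250:450],(800,600),interpolation=cv2.INTER_CUBIC))
E
```

```text
[ 0.61838609 -0.09180463  0.12345579] [-179.99600541    0.35232402  -81.18785185] [ 1.37767729 -0.11512786 -0.77162892]
[[0.01, 0.19, 0.05], [0.0, 0.006, 0.032]], [[0.07, 0.34, 0.05], [0.0, 0.006, 0.084]], [[0.13, 0.49, 0.04], [0.0, 0.006, 0.136]], [[0.18, 0.64, 0.04], [0.001, 0.006, 0.189]], [[0.22, 0.79, 0.04], [0.001, 0.006, 0.241]], [[0.26, 0.95, 0.04], [0.001, 0.006, 0.293]], [[0.28, 1.11, 0.04], [0.001, 0.006, 0.346]], [[0.3, 1.26, 0.04], [0.001, 0.006, 0.398]],
```

View pics/s2.png

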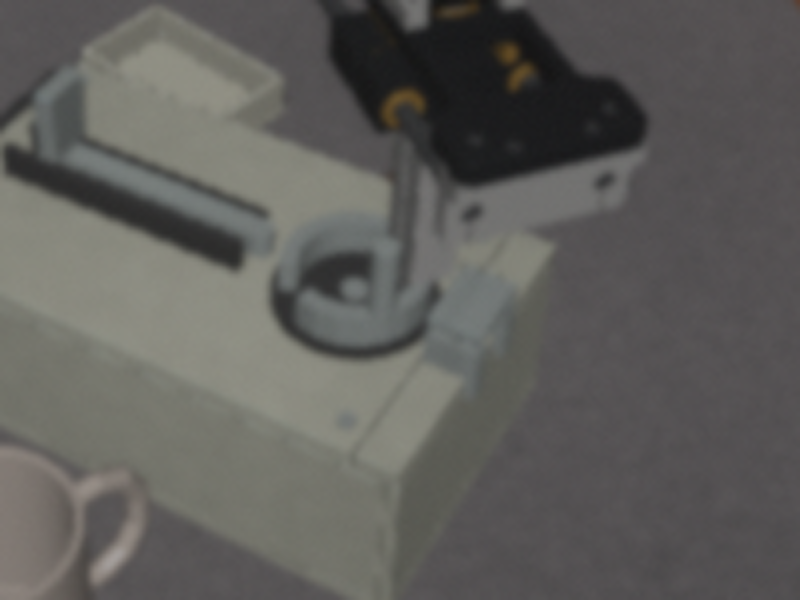

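The peg at crop (383,270) is moving ahead of the fingertips at about 1.4 N, and the ring has turned. Continuing along the arc.

Call:
play_rows:
  commands:
    - [[0.01,0.19,0],[0,0,0.03]]
    - [[0.07,0.34,0],[0,0,0.085]]
    - [[0.13,0.49,0],[0,0,0.135]]
    - [[0.18,0.64,0],[0,0,0.19]]
    - [[0.22,0.79,0],[0,0,0.24]]
    - [[0.26,0.95,0],[0,0,0.295]]
    - [[0.28,1.11,0],[0,0,0.345]]
    - [[0.3,1.26,0],[0,0,0.4]]

```text
t: 4.25
tool_pos: [0.607, -0.0968, 0.124]
tcp_rot: [180.0, 0.3, -104.4]
contact_force: [1.9, -0.5, -1.4]
gripper_width: 0.008
```

```bash
python3 - <<'E'
from arc import *
from rig import vision
import cv2
s=ctrl.read_state();print(s['tool_pos'],s['tcp_rot'],s['contact_force'])
rows([-106,-109,-112,-115,-118,-121,-123,-125],[14]*8)
d=vision.snapshot("side");np.savez("s3.npz",**d)
cv2.imwrite("pics/s3.png",cv2.resize(d["image"][180:330,250:450],(800,600),interpolation=cv2.INTER_CUBIC))
E
```

```text
[ 0.60696901 -0.09676035  0.12397882] [ 179.96498797    0.3356905  -104.36836719] [ 1.89513711 -0.48008201 -1.35169861]
[[0.06, 0.16, 0.1], [0.001, 0.006, 0.028]], [[0.12, 0.3, 0.1], [0.001, 0.006, 0.081]], [[0.18, 0.45, 0.1], [0.001, 0.006, 0.133]], [[0.23, 0.6, 0.1], [0.001, 0.006, 0.186]], [[0.27, 0.75, 0.1], [0.001, 0.006, 0.238]], [[0.31, 0.91, 0.1], [0.001, 0.006, 0.29]], [[0.32, 1.01, 0.1], [0.002, 0.006, 0.325]], [[0.34, 1.12, 0.1], [0.002, 0.006, 0.36]],
```

View pics/s3.png

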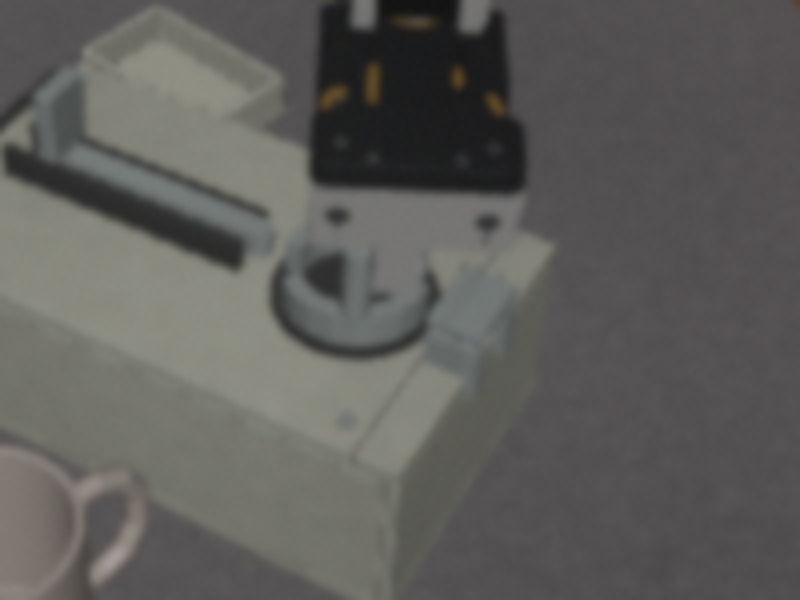

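Call:
play_rows:
  commands:
    - [[0.06,0.16,0.05],[0,0,0.03]]
    - [[0.12,0.3,0.1],[0,0,0.08]]
    - [[0.18,0.45,0.1],[0,0,0.135]]
    - [[0.23,0.6,0.1],[0,0,0.185]]
    - [[0.27,0.75,0.1],[0,0,0.24]]
    - [[0.31,0.9,0.1],[0,0,0.29]]
    - [[0.32,1.0,0.1],[0,0,0.325]]
    - [[0.33,1.05,0.1],[0,0,0.34]]

```text
t: 4.97
tool_pos: [0.5963, -0.0976, 0.1236]
tcp_rot: [179.9, 0.3, -124.0]
contact_force: [1.9, -1.1, 1.4]
gripper_width: 0.005
```

```bash
python3 - <<'E'
from arc import *
from rig import vision
import cv2
s=ctrl.read_state();print(s['tool_pos'],s['tcp_rot'],s['contact_force'])
rows([-125,-127,-129,-131,-132],[14]*5)
d=vision.snapshot("side");np.savez("s4.npz",**d)
cv2.imwrite("pics/s4.png",cv2.resize(d["image"][215:290,290:390],(800,600),interpolation=cv2.INTER_CUBIC))
d=vision.snapshot("top");np.savez("t4.npz",**d)
cv2.imwrite("pics/t4.png",cv2.resize(d["image"][145:220,330:430],(800,600),interpolation=cv2.INTER_CUBIC))
E
```

```text
[ 0.59627747 -0.09758054  0.12357323] [ 179.92921506    0.31661618 -124.01658101] [ 1.90034806 -1.05519169  1.41675442]
[[0.03, 0.1, 0.06], [0.001, 0.006, 0.017]], [[0.07, 0.2, 0.06], [0.001, 0.005, 0.052]], [[0.12, 0.29, 0.06], [0.001, 0.005, 0.087]], [[0.15, 0.39, 0.06], [0.002, 0.005, 0.122]], [[0.17, 0.44, 0.06], [0.002, 0.005, 0.139]],
```

View pics/s4.png

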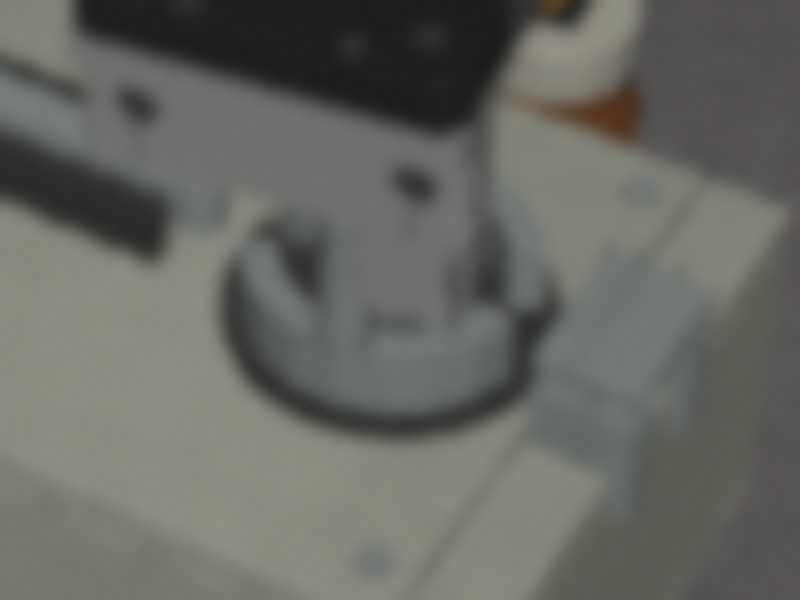

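View pics/t4.png

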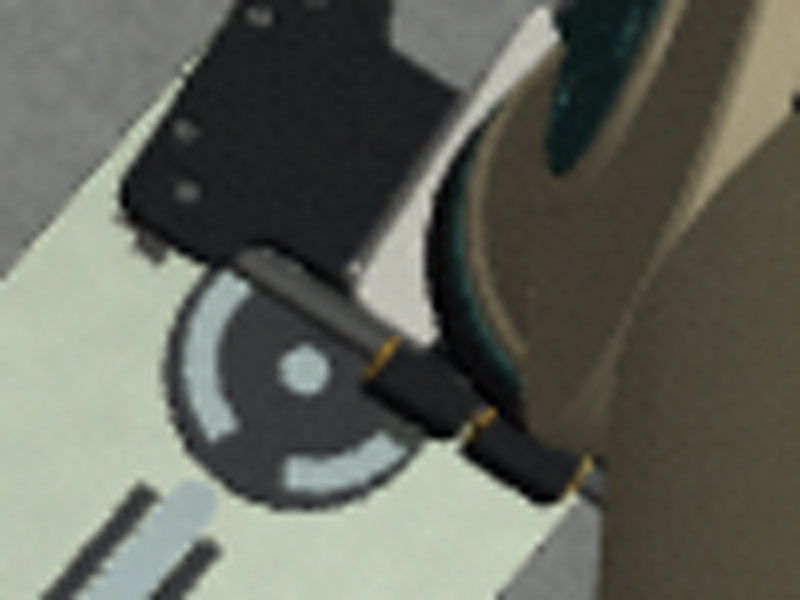

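Top view: the gap's ring corners are at crop (208,440), (238,428), (287,458) and (285,490), not yet in line with the bar nose at (198,500). I'll work out the remaining angle.

```bash
cat > gap.py <<'E'
from h import *
D=np.array([.5993,-.0671])
def gap(f,pts):
    d=np.load(f);out=[]
    for x,y in pts:
        X=ray(d,(x+.5)/8-.5+330,(y+.5)/8-.5+145,.110)[:2]-D
        out.append((round(np.degrees(np.arctan2(X[1],X[0])),1),round(np.linalg.norm(X)*1000,1)))
    print(out,'mean',np.mean([o[0] for o in out]),'(want 138)')
E
python3 -c "
from gap import *
gap('t4.npz',[(208,440),(238,428),(287,458),(285,490)])"
```

```text
[(np.float64(125.0), np.float64(32.9)), (np.float64(129.7), np.float64(25.1)), (np.float64(163.1), np.float64(24.9)), (np.float64(166.0), np.float64(32.8))] mean 145.95 (want 138)
```

The gap is at 146° and needs to be at 138°, so 8° more. That agrees with the tool yaw.

Call:
play_rows:
  commands:
    - [[0.03,0.1,0.05],[0,0,0.02]]
    - [[0.07,0.2,0.05],[0,0,0.05]]
    - [[0.12,0.29,0.05],[0,0,0.085]]
    - [[0.15,0.37,0.05],[0,0,0.12]]
    - [[0.17,0.42,0.05],[0,0,0.139]]
    - [[0.17,0.43,0.05],[0,0,0.139]]

```text
t: 5.57
tool_pos: [0.5915, -0.0965, 0.1229]
tcp_rot: [179.9, 0.3, -132.0]
contact_force: [0.8, -1.2, 1.4]
gripper_width: 0.004
```

```bash
python3 - <<'E'
from arc import *
from rig import vision
import cv2
s=ctrl.read_state();print(s['tool_pos'],s['tcp_rot'],s['contact_force'])
d=vision.snapshot("top");np.savez("t5.npz",**d)
cv2.imwrite("pics/t5.png",cv2.resize(d["image"][145:220,330:430],(800,600),interpolation=cv2.INTER_CUBIC))
E
```

```text
[ 0.59148982 -0.09651738  0.12293069] [ 179.86145416    0.28162432 -131.95254157] [ 0.83345364 -1.15558103  1.37238932]
```

View pics/t5.png

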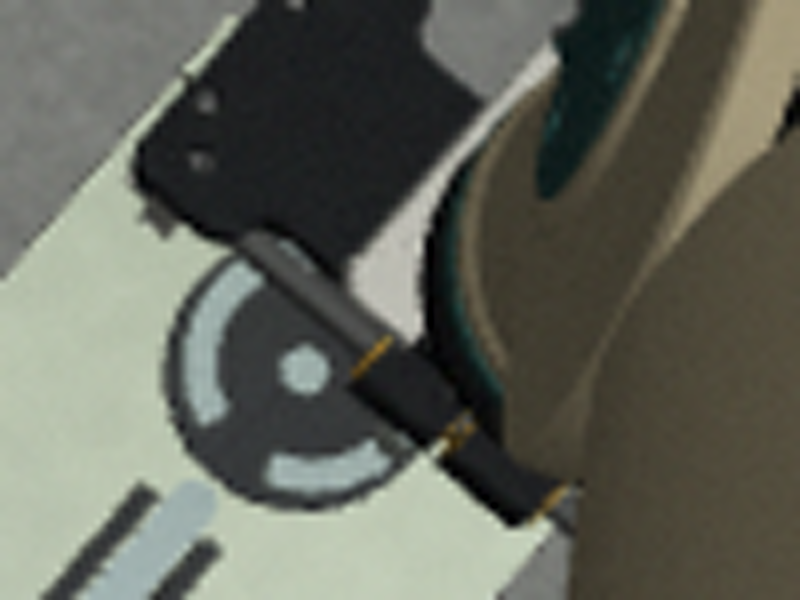

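```bash
python3 -c "
from gap import *
gap('t5.npz',[(195,424),(227,412),(272,455),(266,485)])"
```

```text
[(np.float64(116.2), np.float64(33.5)), (np.float64(118.5), np.float64(25.0)), (np.float64(154.5), np.float64(25.5)), (np.float64(157.4), np.float64(33.0))] mean 136.65 (want 138)
```

The gap is at 136.7° against 138°, so about 0.02 rad off and within tolerance. I'll back off, rise, and look at it unobstructed.

Call:
play_rows:
  commands:
    - [[0,-0.4,0],[0,0,0]]
    - [[0,-0.8,-0.2],[0,0,0]]
    - [[0,-0.9,-1.2],[0,0,0]]
    - [[0,-0.9,-2.8],[0,0,0]]
    - [[0,-0.9,-4.6],[0,0,0]]
    - [[0,-0.9,-6.2],[0,0,0]]
    - [[-0.5,0.5,-6.6],[0,0,0]]
    - [[-0.8,2.5,-6.6],[0,0,0]]

```text
t: 6.28
tool_pos: [0.5794, -0.0748, 0.1906]
tcp_rot: [-179.9, 0.4, -132.0]
contact_force: [-0.2, 0.3, -1.0]
gripper_width: 0.005
```

Call:
play_rows:
  commands:
    - [[-0.3,2.1,0],[0,0,0]]
    - [[-0.6,4.2,0],[0,0,0]]
    - [[-0.9,6.3,0],[0,0,0]]
    - [[-1.2,8.4,0],[0,0,0]]
    - [[-1.5,10.8,0],[0,0,0]]
    - [[-1.7,13.2,0],[0,0,0]]
    - [[-1.9,15.2,0],[0,0,0]]
    - [[-1.9,16.6,0],[0,0,0]]

```text
t: 6.95
tool_pos: [0.466, 0.0531, 0.1903]
tcp_rot: [179.9, 0.4, -131.8]
contact_force: [0.7, 0.7, 0.5]
gripper_width: 0.007
```

```bash
python3 - <<'E'
from arc import *
from rig import vision
import cv2
s=ctrl.read_state();print(s['tool_pos'],s['tcp_rot'],s['contact_force'])
R=Ro.from_euler('xyz',s['tcp_rot'],degrees=True)
print('to stage cm',np.round(R.inv().apply(np.r_[D+.178*np.array([-.743,.669]),.123]-s['tool_pos'])*100,2))
d=vision.snapshot("top");np.savez("t6.npz",**d)
cv2.imwrite("pics/t6.png",cv2.resize(d["image"][145:220,330:430],(800,600),interpolation=cv2.INTER_CUBIC))
d=vision.snapshot("side");np.savez("s6.npz",**d)
cv2.imwrite("pics/s6.png",cv2.resize(d["image"][140:290,210:410],(800,600),interpolation=cv2.INTER_CUBIC))
E
```

```text
[0.46597995 0.05306851 0.19032425] [ 179.9018739     0.35703035 -131.84763338] [0.7370036  0.65181685 0.51989363]
to stage cm [ 0.05 -0.16  6.73]
```

View pics/t6.png

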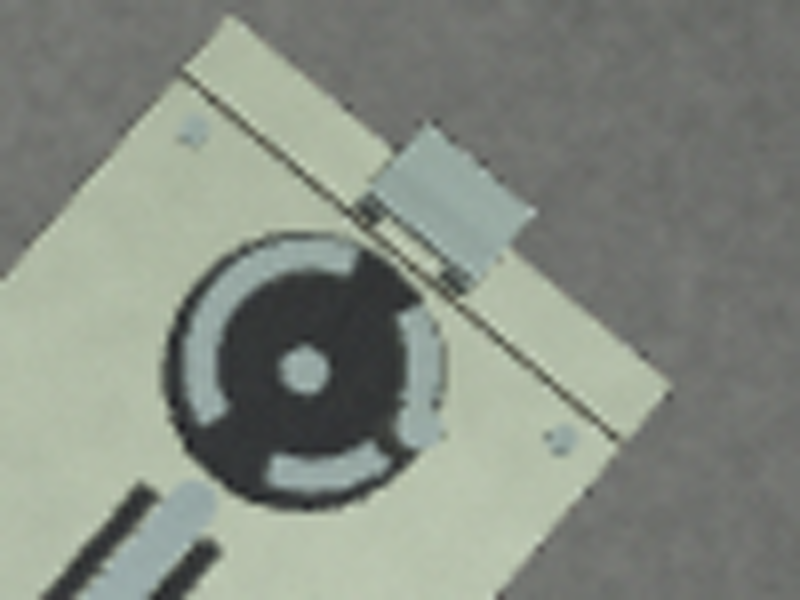

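View pics/s6.png

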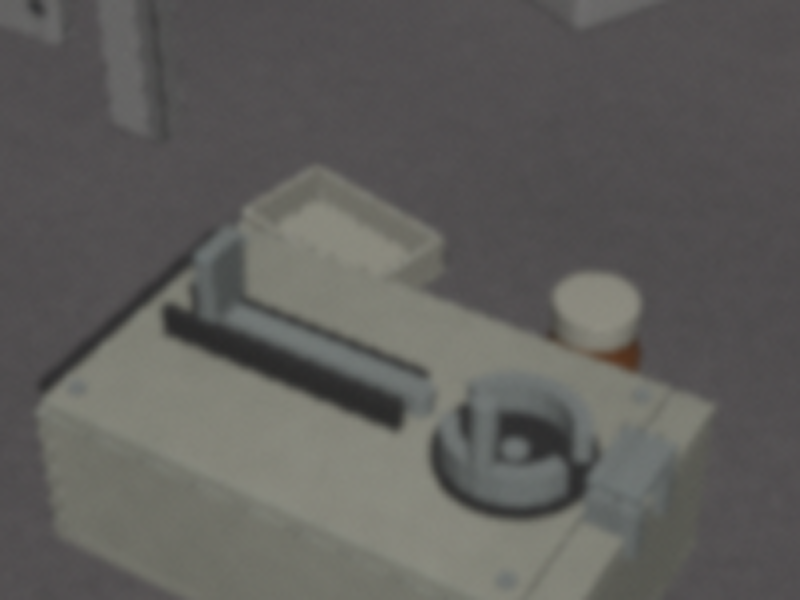

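Unobstructed view: peg top at about (421,430), near gap corners (195,424), (227,412), (272,455) and (266,485), far gap about (362,252), (350,275), (398,312) and (420,300).

```bash
python3 -c "
from gap import *
gap('t6.npz',[(195,424),(227,412),(272,455),(266,485)])
gap('t6.npz',[(362,252),(352,274),(398,312),(420,302)])
d=np.load('t6.npz');X=ray(d,(421+.5)/8-.5+330,(430+.5)/8-.5+145,.145)[:2]-D
print(np.degrees(np.arctan2(X[1],X[0])),np.hypot(*X))
"
```

```text
[(np.float64(116.2), np.float64(33.5)), (np.float64(118.5), np.float64(25.0)), (np.float64(154.5), np.float64(25.5)), (np.float64(157.4), np.float64(33.0))] mean 136.65 (want 138)
[(np.float64(-25.4), np.float64(30.9)), (np.float64(-25.3), np.float64(24.7)), (np.float64(-60.3), np.float64(25.1)), (np.float64(-61.5), np.float64(31.2))] mean -43.125 (want 138)
-134.43138161936002 0.029185816568777112
```

The disc is about 0.03 rad from aligned, which is well under 0.1. Descending behind the plate.

Call:
play_rows:
  commands:
    - [[0.05,0,0.5],[0,0,0]]
    - [[0.05,0,1.5],[0,0,0]]
    - [[0.05,0,2.7],[0,0,0]]
    - [[0.05,0,3.9],[0,0,0]]
    - [[0.05,0,5.0],[0,0,0]]
    - [[0.05,0,6.0],[0,0,0]]
    - [[0.05,0,6.6],[0,0,0]]
    - [[0.05,0,6.6],[0,0,0]]

```text
t: 7.72
tool_pos: [0.4652, 0.0522, 0.123]
tcp_rot: [179.8, 0.2, -131.8]
contact_force: [-0.3, -0.5, -0.1]
gripper_width: 0.008
```

```bash
cat > st.py <<'E'
from arc import *
from rig import vision
import cv2,sys
s=ctrl.read_state();print(s['t'],s['tool_pos'],s['tcp_rot'],s['contact_force'])
v=np.array(s['tool_pos'])[:2]-D;e=np.array([-.743,.669])
print('box x mm',v@e*1000-70,'y',(v@np.array([-.669,-.743]))*1000)
n=sys.argv[1]
d=vision.snapshot("side");np.savez(n+".npz",**d)
cv2.imwrite(f"pics/{n}.png",cv2.resize(d["image"][140:290,210:410],(800,600),interpolation=cv2.INTER_CUBIC))
E
python3 st.py s7
```

```text
7.7167 [0.46517827 0.05222206 0.12304173] [ 179.80198921    0.21937647 -131.82951486] [-0.27052614 -0.5375183  -0.08369711]
box x mm 109.47890673634595 y 1.0711457260986712
```

View pics/s7.png

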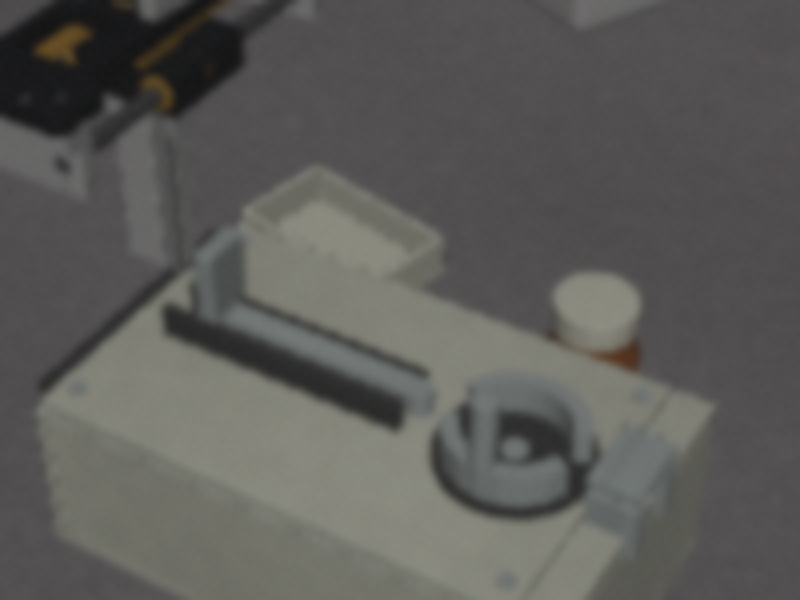

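The fingers stand behind the plate, on its line (y about 1 mm). I'll push gently, first up to the ring.

Call:
play_rows:
  commands:
    - [[0,-0.5,0],[0,0,0]]
    - [[0,-1.0,0],[0,0,0]]
    - [[0,-1.4,0],[0,0,0]]
    - [[0,-1.7,0],[0,0,0]]
    - [[0,-2.0,0],[0,0,0]]
    - [[0,-2.3,0],[0,0,0]]
    - [[0,-2.6,0],[0,0,0]]
    - [[0,-2.9,0],[0,0,0]]

```text
t: 8.43
tool_pos: [0.4873, 0.0331, 0.1237]
tcp_rot: [179.8, 0.3, -131.8]
contact_force: [-1.1, 2.9, 1.6]
gripper_width: 0.004
```

Call:
play_rows:
  commands:
    - [[-0.05,-0.3,0],[0,0,0]]
    - [[-0.05,-0.6,0],[0,0,0]]
    - [[-0.05,-0.9,0],[0,0,0]]
    - [[-0.05,-1.2,0],[0,0,0]]

```text
t: 8.77
tool_pos: [0.4965, 0.0251, 0.1236]
tcp_rot: [179.8, 0.2, -131.8]
contact_force: [-2.0, 0.9, 2.1]
gripper_width: 0.002
```

```bash
python3 st.py s8
```

```text
8.7667 [0.49651144 0.02508683 0.12359928] [ 179.80274109    0.24863042 -131.81665657] [-1.97378891  0.88026249  2.08259435]
box x mm 68.04488505549853 y 0.27073225541275897
```

View pics/s8.png

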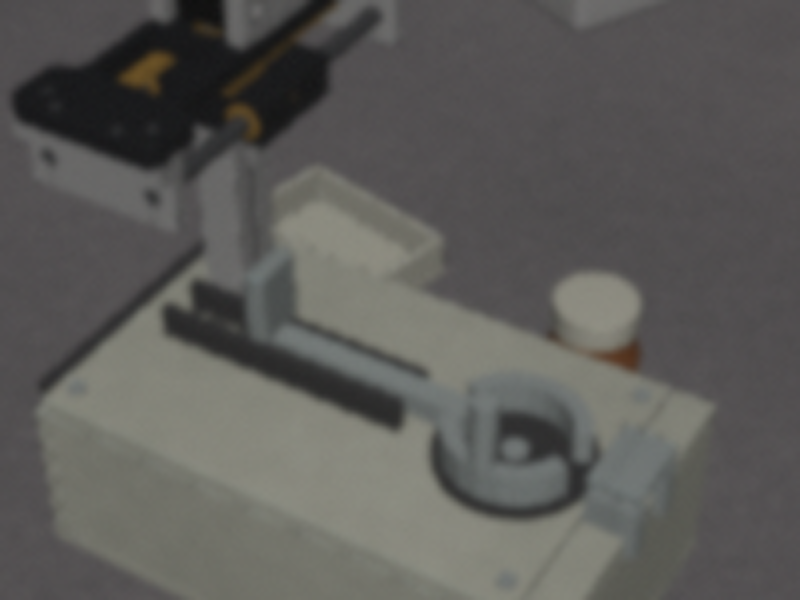

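The bar is entering the ring's gap at about 2 N, with the disc unmoved. Continuing.

Call:
play_rows:
  commands:
    - [[0,-0.4,0],[0,0,0]]
    - [[0,-0.8,0],[0,0,0]]
    - [[0,-1.2,0],[0,0,0]]
    - [[0,-1.6,0],[0,0,0]]
    - [[0,-2.0,0],[0,0,0]]
    - [[0,-2.4,0],[0,0,0]]
    - [[0,-2.8,0],[0,0,0]]
    - [[0,-3.2,0],[0,0,0]]

```text
t: 9.48
tool_pos: [0.5213, 0.003, 0.1235]
tcp_rot: [179.9, 0.3, -131.8]
contact_force: [-2.1, 1.7, 0.6]
gripper_width: 0.003
```

Call:
play_rows:
  commands:
    - [[0,-0.3,0],[0,0,0]]
    - [[0,-0.6,0],[0,0,0]]
    - [[0,-0.9,0],[0,0,0]]
    - [[0,-1.2,0],[0,0,0]]
    - [[0,-1.5,0],[0,0,0]]
    - [[0,-1.8,0],[0,0,0]]
    - [[0,-2.1,0],[0,0,0]]
    - [[0,-2.4,0],[0,0,0]]

```text
t: 10.15
tool_pos: [0.5394, -0.0132, 0.1235]
tcp_rot: [179.9, 0.3, -131.8]
contact_force: [-1.8, 0.9, 0.9]
gripper_width: 0.006
```

```bash
python3 st.py s9
```

```text
10.15 [ 0.53941062 -0.01317624  0.12350486] [ 179.85706859    0.26890976 -131.84139792] [-1.75027437  0.887479    0.92127449]
box x mm 10.572804553546632 y 0.000643328652946066
```

View pics/s9.png

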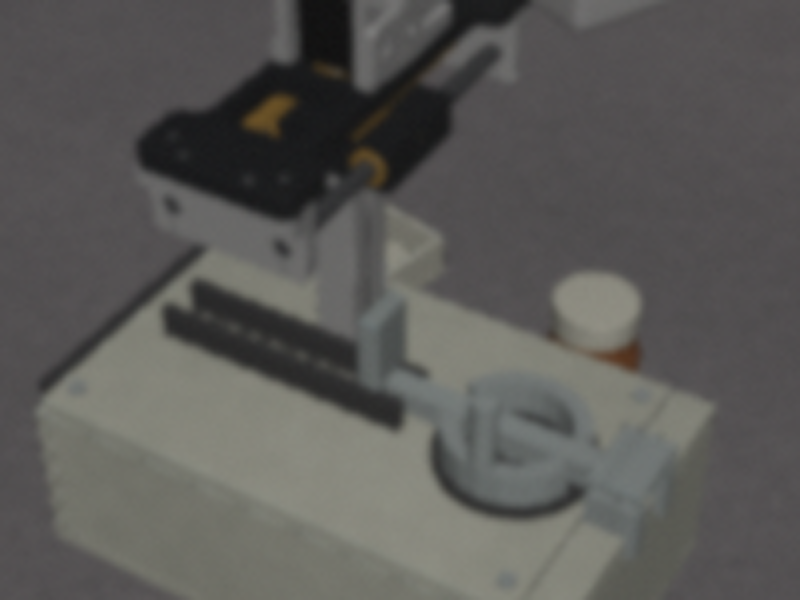

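The bar is through both gaps and reaching the keeper. About 17 mm remain, so I'll go slowly to the stop.

Call:
play_rows:
  commands:
    - [[0,-0.3,0],[0,0,0]]
    - [[0,-0.6,0],[0,0,0]]
    - [[0,-0.9,0],[0,0,0]]
    - [[0,-1.1,0],[0,0,0]]
    - [[0,-1.3,0],[0,0,0]]
    - [[0,-1.45,0],[0,0,0]]
    - [[0,-1.55,0],[0,0,0]]
    - [[0,-1.65,0],[0,0,0]]

```text
t: 10.87
tool_pos: [0.5508, -0.0233, 0.1234]
tcp_rot: [179.7, 0.2, -131.8]
contact_force: [-6.6, 5.6, 5.1]
gripper_width: 0.005
```

Call:
play_rows:
  commands:
    - [[0,-0.1,0],[0,0,0]]
    - [[0,-0.2,0],[0,0,0]]
    - [[0,-0.25,0],[0,0,0]]

```text
t: 11.12
tool_pos: [0.5507, -0.0233, 0.1234]
tcp_rot: [179.4, 0.2, -131.8]
contact_force: [-6.5, 5.8, 6.6]
gripper_width: 0.003
```

The motion stopped with the force up at about 9 N, so the bar is on its stop. Backing off, rising and checking.

Call:
play_rows:
  commands:
    - [[0,0.4,0],[0,0,0]]
    - [[0,0.9,0],[0,0,0]]
    - [[0,1.5,0],[0,0,0]]
    - [[0,1.8,-1.0],[0,0,0]]
    - [[0,2.0,-3.0],[0,0,0]]
    - [[0,2.5,-5.5],[0,0,0]]
    - [[0,4.5,-7.5],[0,0,0]]
    - [[0,7.5,-8.5],[0,0,0]]

```text
t: 11.78
tool_pos: [0.4982, 0.024, 0.2122]
tcp_rot: [179.8, 0.4, -132.0]
contact_force: [-0.7, 0.1, 0.9]
gripper_width: 0.011
```

Call:
play_rows:
  commands:
    - [[0,2.5,0],[0,0,0]]
    - [[0,5.0,0],[0,0,0]]
    - [[0,7.5,0],[0,0,0]]
    - [[0,9.5,0],[0,0,0]]
    - [[0,10.5,0],[0,0,0]]
    - [[0,10.5,0],[0,0,0]]

```text
t: 12.28
tool_pos: [0.4191, 0.0956, 0.2132]
tcp_rot: [179.8, 0.5, -131.8]
contact_force: [0.5, 0.1, -0.6]
gripper_width: 0.004
```

```bash
python3 st.py s10; python3 - <<'E'
from rig import vision
import cv2,numpy as np
d=vision.snapshot("top");np.savez("t10.npz",**d)
cv2.imwrite("pics/t10.png",cv2.resize(d["image"][140:260,280:440],(800,600),interpolation=cv2.INTER_CUBIC))
a=np.load("top0.npz")["image"].astype(int);b=d["image"].astype(int)
cv2.imwrite("pics/t10f.png",d["image"])
E
```

```text
12.2833 [0.41909272 0.0956106  0.21315655] [ 179.76193691    0.46941307 -131.83382891] [ 0.49303811  0.13905866 -0.63347186]
box x mm 172.747402804113 y -0.3353040940595028
```

View pics/t10.png

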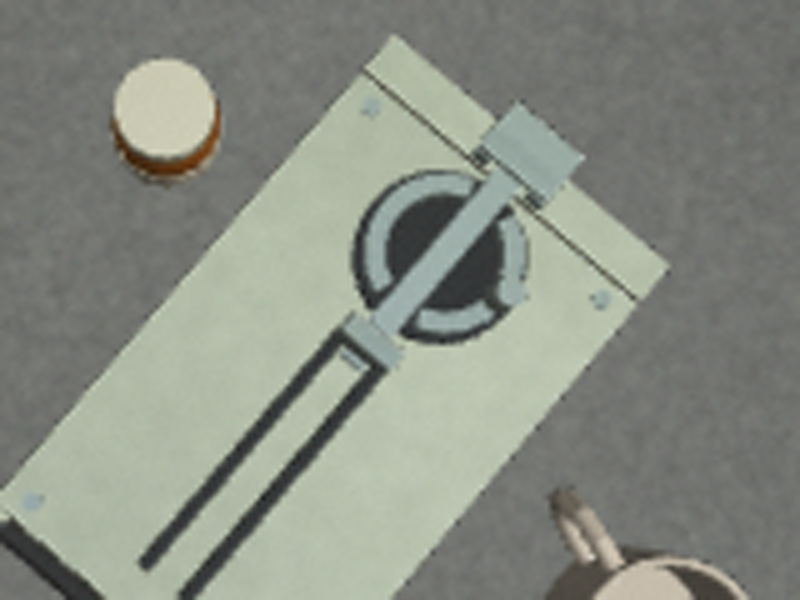

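View pics/s10.png

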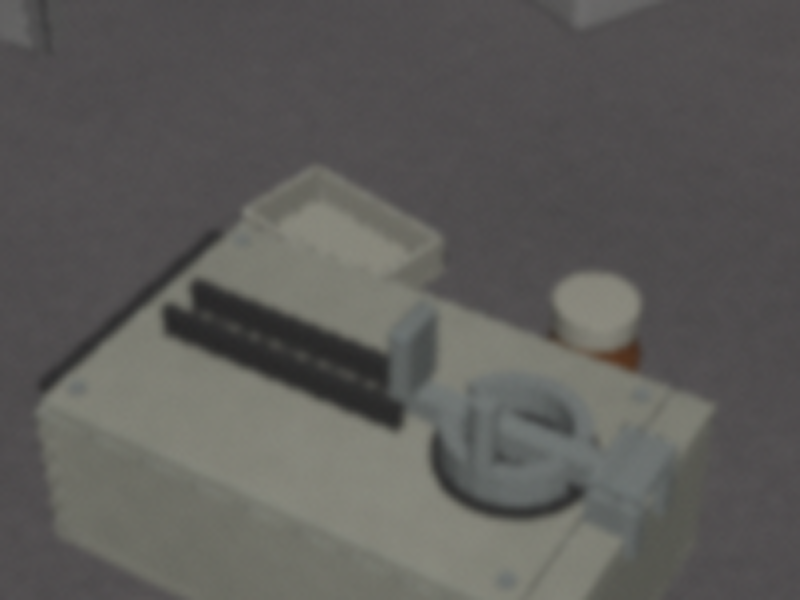

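View pics/t10f.png

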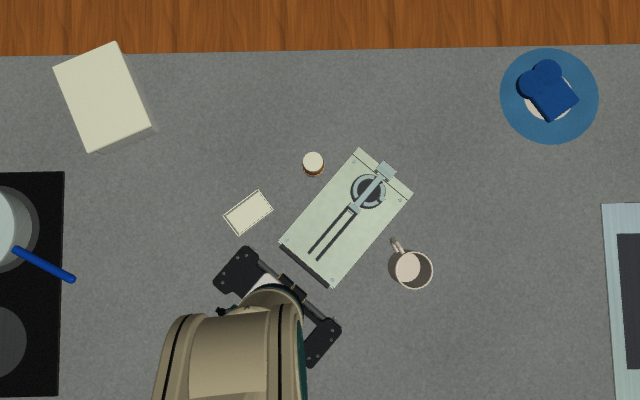

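```bash
python3 - <<'E'
from h import *
D=np.array([.5993,-.0671]);e=np.array([-.743,.669]);a=np.load("top0.npz");b=np.load("t10.npz")
f=lambda x,y:((x+.5)/5-.5+280,(y+.5)/5-.5+140)
for q in [(373,340),(370,337)]:print((ray(b,*f(*q),.145)[:2]-D)@e*1000-70)
p0=np.array([.4871,.0324]);print('start',(p0-D)@e*1000-70)
df=np.abs(a["image"].astype(int)-b["image"]).max(2)
for n,(x,y,w,h) in dict(mug=(380,232,60,65),jar=(295,145,34,40),tray=(218,185,60,55)).items():print(n,df[y:y+h,x:x+w].max())
E
```

```text
-20.148151381268576
-20.273351179742953
start 79.93010000000007
mug 11
jar 12
tray 12
```

```bash
python3 -c "
from rig import workorder;print(workorder.job_done())"
```

```text
the job is handed in; nothing more can be done
None
```

The medicine box is locked and the job is handed in at about 12.3 s of the 48 s limit. I turned the disc about 61° clockwise by its peg to the 0 alignment. I then pushed the bar by its plate through both gaps and under the keeper until it met its stop. Only the closed fingertips touched anything, and nothing was pinched or lifted.

Last checks:
- **Bar:** the plate is at x = -20 mm in the box's frame, having started at 80, so it moved the full 100 mm. The push force rose from about 2 N to about 9 N as it reached the stop.
- **Disc:** it was about 0.02–0.04 rad from exact alignment before the bar went in, within the 0.1 rad allowed. The readings varied slightly: the gaps gave about 137°, and the peg gave a direction about 1 to 2° further off. The bar passed with no extra force.
- **Surroundings:** the before and after pictures show no change at the mug, jar or tray, and the lid looks shut. The arm is clear, with no contact force beyond sensor noise.

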